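# Find the rocking pot cover and press it home

## Robot

A 6-joint arm with a two-finger parallel gripper is mounted at the origin on a cart in front of the work surface, level with it; the furniture and walls round the work are solid. World frame = base frame: x ahead of the robot, y to its left, z up, the work surface at z = 0. Lengths are in mm, angles in rad, forces in N, time in s.
With the tool pointing down it reaches from about 350 to 1000 mm from the base axis. Payload 7.1 kg.
Tool frame: the origin (TCP) lies midway between the tips of the shut fingers; the grasp point (between the pads) lies grasp_offset behind it (grasp_offset is the distance from the TCP to the grasp point, in mm); z points along the fingers, y is the line along which they close (so a half turn about z gives the same grasp; the last joint's range is limited). The gripper opens to 85 mm and grips with 20 to 120 N. Pads are 22 mm wide; open, the fingers measure 114 mm over their backs; the gripper's body (76 mm by 85 mm) begins 54 mm behind the grasp point. The pads swing forward as they close: fully open they stand 13 mm farther back than shut.
Start: joints at [-1.367, 0.423, 1.63, -0, 1.089, -0.019], TCP at [138.12, -609.531, 231.319] pointing down, gripper open.
Joint ranges: [-3, 3], [-0.9, 2.11], [0.09, 2.58], [-1.31, 4.45], [0.11, 2.69], [-2.54, 2.54]. Speed limits (rad/s): [2.39, 2.39, 3.01, 3.14, 3.14, 3.14].

## Interface

Orientations are given as a unit quaternion [w, x, y, z].
In Python, from workcell import read_state, get_image, job_done, grasp_offset gives the robot as it stands.
- The arm moves only by the tool send_rows, never from a script. Its argument "moves" is one flat list of numbers, 7 for each row, row after row: the turn, a rotation vector about the tool's x, y, z in rad, then the shift along the tool's x, y, z in cm, then the opening, from -1 (shut) to 1 (fully open). A call has 1 to 20 rows; each row is the pose to reach, as a shift and turn from the pose commanded when the call began, along the tool's axes at that moment; what a row does not reach only later rows make up. A row lasts 1/8 s, in which the tool goes at most 62.5 mm and 10.7 degrees, less where a joint would pass 70% of its speed; a pose out of reach is approached as far as the arm can. A call with a gripper value outside its range is refused whole. The fingers move at their own pace and stop on an object; "force" is the grip in N (left out, the last holds). Time passes only in rows, so rows that repeat a pose let the fingers close. It gives the time, the measured TCP pose, the force, the opening and the grip force at its end, in the units of the state.
- read_state(): the state, without advancing time (a new reading comes with each control period).
- get_image(name): name is "scene" or "top"; returns a dict with "pixels" (384x512x3 uint8, blue, green, red), "depth" (384x512 float32, mm along the optical axis (not along the pixel's ray), 0 where there is no reading), "fx", "fy", "cx", "cy" (pixels), "camera_from_world" (4x4, takes a point from world to camera coordinates). Camera axes: x right, y down, z forward; pixel columns grow to the right and rows downward; lengths in mm; the calibration is good to about 2 mm. A picture is of the moment at which its call begins.
- job_done(): hands the job in; it is judged then, once.
The state is a dict: "clock": time; "joint_pos": joint angles; "dq": joint speeds; "effort": joint torques, N m; "tool_pos": TCP position; "eef_rot": TCP orientation; "force": force on the tool from outside, world axes, zero at the start; "ft_torque": the same for the moment, N m; "grip_width": finger opening in mm; "grip_force": force on a finger pad.
Only numpy, scipy, OpenCV 4.12 (cv2) and the standard library are available. Lean on these libraries where they do the work, as an engineer would, in place of code of your own. Each camera call takes 0.05 s, during which the arm holds its last target. There are 200 camera calls.

## Task

One of the four identical blue covers on the refill pots is not snapped home. Test the covers by pressing lightly near one end until you find the one that rocks, then press that one firmly in its middle until it is fully home and level, and move clear. Only press: lift no cover, do not press the sound covers hard, and leave the other things on the counter alone.

Things in the scene. Friction and masses are not known exactly. Their poses are not given: they have to be found in the camera images.
- caddy: grey tray with black foam in it, fixed on the counter, 116 x 304 mm, foam top 30 mm high. Origin: centre of its underside; y runs along the row of four white pots (at y = -105, -35, 35, 105 mm), x across it. Each pot has an identical blue cover. Pots stand unevenly deep in the foam, so a cover's height tells nothing of its seating; which cover stands where in the row varies.
- cover_a (a point): centre of the top face of cover a: blue rectangular clip-on cover, 78 mm along its x (across the row, ends at x = +-39 mm), 56 mm along its y (along the row), 18 mm thick, top face level and 56 to 68 mm above the counter, z up. White round pad in the middle of the top, white lines at x = +-27 mm. Three of the four covers are sound, one is loose; they look alike.
- cover_a_seat (a joint): how far cover a as a whole is below where it stood at the start, m (0 at the start for all, negative if lifted). A sound cover goes straight down on its gasket 1 mm per 4 N, wherever pressed, and springs back to 0. The loose one, pressed in its middle with about 17 to 23 N, goes down 4 mm (home) and stays there.
- cover_a_rock (a joint): rocking angle of cover a about its own y axis, rad, 0 = level, positive = its +x end down. The loose cover, pressed near an end with 1 to 5 N, see-saws to about 0.12 (that end dips some 4 mm, the other rises) and swings back when let go; once home it stays level. Sound covers stay under 0.02.
- cover_b (a point): centre of the top face of cover b: blue rectangular clip-on cover, 78 mm along its x (across the row, ends at x = +-39 mm), 56 mm along its y (along the row), 18 mm thick, top face level and 56 to 68 mm above the counter, z up. White round pad in the middle of the top, white lines at x = +-27 mm. Three of the four covers are sound, one is loose; they look alike.
- cover_b_seat (a joint): how far cover b as a whole is below where it stood at the start, m (0 at the start for all, negative if lifted). A sound cover goes straight down on its gasket 1 mm per 4 N, wherever pressed, and springs back to 0. The loose one, pressed in its middle with about 17 to 23 N, goes down 4 mm (home) and stays there.
- cover_b_rock (a joint): rocking angle of cover b about its own y axis, rad, 0 = level, positive = its +x end down. The loose cover, pressed near an end with 1 to 5 N, see-saws to about 0.12 (that end dips some 4 mm, the other rises) and swings back when let go; once home it stays level. Sound covers stay under 0.02.
- cover_c (a point): centre of the top face of cover c: blue rectangular clip-on cover, 78 mm along its x (across the row, ends at x = +-39 mm), 56 mm along its y (along the row), 18 mm thick, top face level and 56 to 68 mm above the counter, z up. White round pad in the middle of the top, white lines at x = +-27 mm. Three of the four covers are sound, one is loose; they look alike.
- cover_c_seat (a joint): how far cover c as a whole is below where it stood at the start, m (0 at the start for all, negative if lifted). A sound cover goes straight down on its gasket 1 mm per 4 N, wherever pressed, and springs back to 0. The loose one, pressed in its middle with about 17 to 23 N, goes down 4 mm (home) and stays there.
- cover_c_rock (a joint): rocking angle of cover c about its own y axis, rad, 0 = level, positive = its +x end down. The loose cover, pressed near an end with 1 to 5 N, see-saws to about 0.12 (that end dips some 4 mm, the other rises) and swings back when let go; once home it stays level. Sound covers stay under 0.02.
- cover_d (a point): centre of the top face of cover d: blue rectangular clip-on cover, 78 mm along its x (across the row, ends at x = +-39 mm), 56 mm along its y (along the row), 18 mm thick, top face level and 56 to 68 mm above the counter, z up. White round pad in the middle of the top, white lines at x = +-27 mm. Three of the four covers are sound, one is loose; they look alike.
- cover_d_seat (a joint): how far cover d as a whole is below where it stood at the start, m (0 at the start for all, negative if lifted). A sound cover goes straight down on its gasket 1 mm per 4 N, wherever pressed, and springs back to 0. The loose one, pressed in its middle with about 17 to 23 N, goes down 4 mm (home) and stays there.
- cover_d_rock (a joint): rocking angle of cover d about its own y axis, rad, 0 = level, positive = its +x end down. The loose cover, pressed near an end with 1 to 5 N, see-saws to about 0.12 (that end dips some 4 mm, the other rises) and swings back when let go; once home it stays level. Sound covers stay under 0.02.
- staples_box: orange cardboard box of staples, 47 x 86 x 27 mm, loose, origin at the centre of its underside; a bystander to be left alone.
- clip_tin: round tin with gold lid, 64 mm across, 28 mm high, loose, origin at the centre of its underside; a bystander to be left alone.
- marker_0: white marker pen with black cap, 134 mm long, 19 mm high, loose, origin at the centre of its underside; a bystander to be left alone.
- padlock: brass padlock lying flat, 64 x 42 x 19 mm, loose, origin at the centre of its underside; a bystander to be left alone.
- date_stamp: upright stamp with dark brown knob, 30 x 52 x 66 mm, loose, origin at the centre of its underside; a bystander to be left alone.
- ink_pad: blue and black ink pad, 65 x 98 x 18 mm, loose, origin at the centre of its underside; a bystander to be left alone.
- correction_roller: light-blue correction roller, 32 x 92 x 15 mm, loose, origin at the centre of its underside; a bystander to be left alone.

How it is judged (in metres and radians):
On the way, in this order (a step that is already met when the one before it is completed fails the run):
1. the loose cover was rocked by a press near an end, before it was pressed home ((value of joint cover_c_rock above 0.05 rad or value of joint cover_c_rock below -0.05 rad) and value of joint cover_c_seat below 0.002 m), for 0.05 s.
2. the loose cover is home and level (value of joint cover_c_seat above 0.003 m and value of joint cover_c_rock between -0.04 and 0.04 rad), for 0.2 s.
At the end, for the whole second after the job is handed in: The loose cover is at least 3 mm below where it stood (home is 4 mm) and level within 0.04 rad; the three sound covers are back within 1 mm of where they stood; the bystanders are within 30 mm of their places (all of step 2 and value of joint cover_a_seat between -0.001 and 0.001 m and value of joint cover_b_seat between -0.001 and 0.001 m and value of joint cover_d_seat between -0.001 and 0.001 m and distance of each of staples_box, clip_tin, marker_0, padlock, date_stamp, ink_pad, correction_roller from where it was at the start of the episode below 0.03 m); the robot touches nothing.
It fails at once if a sound cover was pressed hard (down more than 3.5 mm, about 14 N) (value of joint any of cover_a_seat, cover_b_seat, cover_d_seat above 0.0035 m).
It fails at once if a cover was lifted (more than 3 mm) (value of joint any of cover_a_seat, cover_b_seat, cover_c_seat, cover_d_seat below -0.003 m).
It fails at once if a bystander was moved more than 30 mm (distance of any of staples_box, clip_tin, marker_0, padlock, date_stamp, ink_pad, correction_roller from where it was at the start of the episode above 0.03 m).
It also fails if it takes over 48 s, if anything falls off the work surface, if the arm or the gripper's body presses on something with over 40 N, if the wrist force passes 120 N, or if a joint passes its speed limit or range.

## Working session

There is one attempt and no reset: what is moved stays moved. The work goes in short steps, Python scripts to look and compute and a tool call to move; the robot and the scene stay as the last step left them, time stands still between calls to the robot, and variables do not carry over. Pictures are saved under pics/ and viewed, at most 10 in all, crops included, and the job is handed in when it is done.

Besides the shell and the picture viewer there is one more tool, called after ">>>" as a command line: name --argument value ..., lists and objects as JSON in quotes. send_rows: Moves the arm, as the interface text tells. Its arguments: {"type":"object","properties":{"moves":{"type":"array"},"force":{"type":"number"}},"required":["moves"]}

```bash
mkdir -p pics; cat > h.py <<'E'
import numpy as np, cv2
from workcell import read_state, get_image, job_done, grasp_offset
def world(im):
    d=im["depth"]; v,u=np.indices(d.shape)
    p=np.stack([(u-im["cx"])/im["fx"]*d,(v-im["cy"])/im["fy"]*d,d,np.ones_like(d)],-1)
    return (p@np.linalg.inv(im["camera_from_world"]).T)[...,:3]
E
python3 - <<'E'
from h import *
s=read_state();print(s,grasp_offset)
for n in("top","scene"):
    im=get_image(n);cv2.imwrite(f"pics/{n}0.png",im["pixels"])
    w=world(im);hsv=cv2.cvtColor(im["pixels"],cv2.COLOR_BGR2HSV)
    m=((hsv[...,0]>95)&(hsv[...,0]<130)&(hsv[...,1]>100)&(w[...,2]>45)&(w[...,2]<80)&(im["depth"]>0)).astype(np.uint8)
    k,l,st,c=cv2.connectedComponentsWithStats(m)
    for i in range(1,k):
        if st[i,4]>80:
            p=w[l==i];z=np.median(p[:,2]);p=p[abs(p[:,2]-z)<5];print(n,st[i],c[i].round(),cv2.minAreaRect(p[:,:2].astype(np.float32)),z)
E
```

```text
{'clock': 0.0, 'joint_pos': array([-1.36697655e+00,  4.23901466e-01,  1.63070094e+00,  1.07743322e-05,
        1.08862284e+00, -1.90322379e-02]), 'dq': array([ 0.00036091,  0.00189149, -0.00208822,  0.00056027,  0.00053039,
       -0.00070372]), 'effort': array([-2.88262469e-03, -5.57398045e+01, -2.81749374e+01, -7.19664831e-05,
        7.22210316e-03,  4.48297408e-05]), 'tool_pos': array([ 138.02643508, -608.98954803,  230.50355341]), 'eef_rot': array([-8.13255287e-04,  9.93798490e-01,  1.11193053e-01, -7.05628996e-05]), 'force': array([ 0.0610736 , -0.00595481, -0.16518808]), 'ft_torque': array([0.01604337, 0.00429209, 0.02990428]), 'grip_force': 0.0, 'grip_width': 85.50101205346276} 18.700000000000003
top [200 182  23  29 408] [211. 196.] ((532.3295288085938, 164.85191345214844), (56.10519027709961, 79.25625610351562), 80.40880584716797) 62.1192293069123
top [223 186  23  29 402] [234. 200.] ((520.5260009765625, 96.52296447753906), (55.6844482421875, 78.4022445678711), 80.4730453491211) 64.63442062101421
top [247 190  23  29 389] [258. 204.] ((508.96319580078125, 27.145130157470703), (55.38486862182617, 77.6694107055664), 80.3615951538086) 60.73619307248987
top [271 194  22  29 397] [281. 208.] ((497.1427917480469, -41.5203742980957), (55.55443572998047, 79.19926452636719), 80.5188980102539) 60.06806160464339
scene [196 182  22  13 171] [205. 188.] ((801.008544921875, 12.399559020996094), (77.55026245117188, 36.28166580200195), 25.38558006286621) 64.81060325784324
scene [235 196  67  38 772] [268. 215.] ((512.589111328125, 67.47144317626953), (259.4041748046875, 73.1732406616211), 80.60618591308594) 60.60341237176152
```

View pics/top0.png

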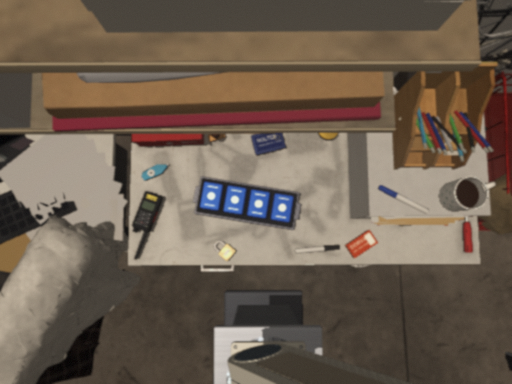

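View pics/scene0.png

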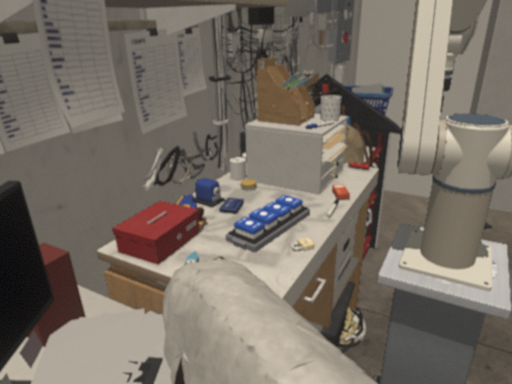

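```bash
python3 - <<'E'
from h import *
im=get_image("top");w=world(im)
# max height map on 100mm grid
X,Y,Z=w[...,0],w[...,1],w[...,2];ok=im["depth"]>0
ys=range(300,-900,-100)
print('x\\y',*ys)
for x in range(0,1000,100):
    r=[]
    for y in ys:
        k=ok&(abs(X-x)<50)&(abs(Y-y)<50);r.append(int(np.percentile(Z[k],98)) if k.sum()>3 else None)
    print(x,r)
for c,z in(((532.3,164.9),62),((520.5,96.5),64.6),((509,27.1),60.7),((497.1,-41.5),60.1)):
    k=ok&(np.hypot(X-c[0],Y-c[1])<20);print(c,np.median(Z[k]))
E
```

```text
x\y 300 200 100 0 -100 -200 -300 -400 -500 -600 -700 -800
0 [-796, 4, 6, None, None, -702, -795, -795, -796, -797, -796, -795]
100 [-797, 4, 418, 473, 15, 3, -796, -796, 304, 268, -797, -796]
200 [-795, -707, 361, 557, 628, 658, -795, -796, -796, -797, -796, -798]
300 [6, 6, 9, 5, 5, 6, 5, 5, 6, 6, -798, -794]
400 [7, 8, 23, 29, 29, 27, 132, 169, 129, 28, 57, None]
500 [38, 66, 68, 65, 64, 238, 258, 332, 334, 239, 101, None]
600 [927, 988, 994, 988, 981, 927, 418, 429, 424, 240, 86, -42]
700 [86, 85, 20, 23, 14, 672, 445, 445, 446, 240, 88, -97]
800 [None, None, None, None, None, None, 447, 477, 477, None, 92, -97]
900 [None, None, None, None, None, None, None, 470, 449, 342, 208, 13]
(532.3, 164.9) 62.25271015407634
(520.5, 96.5) 65.30629452552819
(509, 27.1) 61.003993783825536
(497.1, -41.5) 60.46485447402483
```

>>> send_rows --moves '[0,0,0,5,-6,-2,-1,0,0,0,10,-12,-2,-1,0,0,0,15,-17.5,-2,-1,0,0,0,19,-22.5,-2,-1,0,0,0,23,-27.5,-2,-1,0,0,0.1,27,-32,-2,-1,0,0,0.2,31,-36.5,-2,-1,0,0,0.3,33.5,-39.5,-2,-1,0,0,0.39,33.5,-39.5,-2,-1,0,0,0.39,33.5,-39.5,-2,-1,0,0,0.39,33.5,-39.5,-2,-1]'

```text
clock: 1.52
tool_pos: [377.2, -150.7, 251.2]
eef_rot: [0.0, 0.997, -0.083, -0.0]
force: [0.4, -0.6, -0.4]
grip_width: 0.3
grip_force: 0.0
```

```bash
cat > t.py <<'E'
from h import *
import sys
from scipy.spatial.transform import Rotation as R
def delta(p):
    s=read_state();q=s["eef_rot"];r=R.from_quat([q[1],q[2],q[3],q[0]])
    return (r.inv().apply(np.array(p)-s["tool_pos"])/10).round(2)
s=read_state();q=s["eef_rot"];print(s["clock"],s["tool_pos"].round(1),s["force"].round(1),s["grip_width"],s["joint_pos"].round(2))
print(R.from_quat([q[1],q[2],q[3],q[0]]).as_matrix().round(3))
ex=np.array([np.cos(np.radians(-9.6)),np.sin(np.radians(-9.6)),0])
for n,c in enumerate(((532.3,164.9,62.3),(520.5,96.5,65.3),(509,27.1,61),(497.1,-41.5,60.5))):
    print(n,delta(np.array(c)-ex*31+[0,0,12]),delta(np.array(c)+[0,0,12]))
E
python3 t.py
```

```text
1.525 [ 377.2 -150.7  251.2] [ 0.4 -0.6 -0.4] 0.3467120394056921 [-0.41  0.06  2.06 -0.    1.01  1.33]
[[ 0.986 -0.165 -0.   ]
 [-0.165 -0.986 -0.   ]
 [-0.     0.    -1.   ]]
0 [  6.99 -33.7   17.68] [ 10.09 -33.69  17.68]
1 [  6.96 -26.76  17.38] [ 10.06 -26.75  17.38]
2 [  6.97 -19.72  17.82] [ 10.07 -19.72  17.82]
3 [  6.93 -12.76  17.87] [ 10.03 -12.76  17.87]
```

>>> send_rows --moves '[0,0,0,3,-6,5,-1,0,0,0,6.9,-12.8,10,-1,0,0,0,6.9,-12.8,15,-1,0,0,0,6.9,-12.8,17.9,-1,0,0,0,6.9,-12.8,17.9,-1,0,0,0,6.9,-12.8,18.5,-1,0,0,0,6.9,-12.8,18.9,-1,0,0,0,6.9,-12.8,18.9,-1,0,0,0,6.9,-12.8,18.9,-1]'

```text
clock: 2.65
tool_pos: [467.4, -35.9, 63.4]
eef_rot: [0.0, 0.996, -0.084, 0.001]
force: [1.3, -0.8, 0.5]
grip_width: 0.1
grip_force: 0.0
```

>>> send_rows --moves '[0,0,0,0,0,0.1,-1,0,0,0,0,0,0.2,-1,0,0,0,0,0,0.2,-1,0,0,0,0,0,0.2,-1]'

```text
clock: 3.15
tool_pos: [466.9, -35.5, 60.2]
eef_rot: [-0.0, 0.997, -0.083, -0.0]
force: [-0.7, 0.1, 0.9]
grip_width: 0.1
grip_force: 0.0
```

>>> send_rows --moves '[0,0,0,0,0,0.1,-1,0,0,0,0,0,0.1,-1,0,0,0,0,0,0.1,-1]'

```text
clock: 3.52
tool_pos: [466.9, -35.5, 59.3]
eef_rot: [-0.0, 0.997, -0.084, -0.0]
force: [-0.3, 0.4, 0.7]
grip_width: 0.2
grip_force: 0.0
```

>>> send_rows --moves '[0,0,0,0,0,0.1,-1,0,0,0,0,0,0.1,-1,0,0,0,0,0,0.1,-1]'

```text
clock: 3.9
tool_pos: [466.9, -35.5, 58.4]
eef_rot: [-0.0, 0.997, -0.084, 0.0]
force: [-1.0, 0.1, 1.8]
grip_width: -0.2
grip_force: 1.1
```

```bash
python3 - <<'E'
from h import *
s=read_state();print(s["force"],s["tool_pos"])
E
```

```text
[-1.03366015  0.1077193   1.75591902] [466.9371072  -35.5493184   58.39461354]
```

>>> send_rows --moves '[0,0,0,0,0,0.1,-1,0,0,0,0,0,0.1,-1,0,0,0,0,0,0.1,-1]'

```text
clock: 4.28
tool_pos: [466.9, -35.5, 57.5]
eef_rot: [-0.0, 0.997, -0.084, 0.0]
force: [-0.9, 0.4, 4.7]
grip_width: 0.1
grip_force: 2.7
```

>>> send_rows --moves '[0,0,0,0,0,0.07,-1,0,0,0,0,0,0.07,-1,0,0,0,0,0,0.07,-1]'

```text
clock: 4.65
tool_pos: [466.9, -35.5, 56.9]
eef_rot: [-0.0, 0.997, -0.083, 0.0]
force: [-2.1, 0.1, 7.0]
grip_width: -0.1
grip_force: 3.7
```

>>> send_rows --moves '[0,0,0,0,0,-1.0,-1,0,0,0,0,0,-2,-1,0,0,0,0,-4,-2,-1,0,0,0,0,-7,-2,-1,0,0,0,0,-7,-1.5,-1,0,0,0,0,-7,-0.8,-1,0,0,0,0,-7,-0.4,-1,0,0,0,0,-7,-0.4,-1,0,0,0,0,-7,-0.4,-1]'

```text
clock: 5.78
tool_pos: [478.5, 33.0, 60.6]
eef_rot: [0.0, 0.996, -0.084, -0.0]
force: [-0.3, -0.2, -0.6]
grip_width: 0.1
grip_force: 0.0
```

>>> send_rows --moves '[0,0,0,0,0,0.1,-1,0,0,0,0,0,0.1,-1,0,0,0,0,0,0.1,-1]'

```text
clock: 6.15
tool_pos: [478.6, 33.5, 59.7]
eef_rot: [-0.0, 0.997, -0.083, 0.0]
force: [-0.7, 0.4, 0.8]
grip_width: 0.0
grip_force: 0.0
```

>>> send_rows --moves '[0,0,0,0,0,0.1,-1,0,0,0,0,0,0.1,-1,0,0,0,0,0,0.1,-1]'

```text
clock: 6.52
tool_pos: [478.6, 33.5, 58.7]
eef_rot: [-0.0, 0.997, -0.083, 0.0]
force: [-0.7, -0.1, 3.4]
grip_width: 0.1
grip_force: 1.5
```

>>> send_rows --moves '[0,0,0,0,0,0.1,-1,0,0,0,0,0,0.1,-1,0,0,0,0,0,0.1,-1]'

```text
clock: 6.9
tool_pos: [478.6, 33.5, 57.8]
eef_rot: [-0.0, 0.997, -0.084, 0.0]
force: [-1.5, 0.0, 6.9]
grip_width: -0.0
grip_force: 3.0
```

>>> send_rows --moves '[0,0,0,0,0,-1.0,-1,0,0,0,0,0,-2,-1,0,0,0,0,-4,-2,-1,0,0,0,0,-7,-2,-1,0,0,0,0,-7,-1.5,-1,0,0,0,0,-7,-1.0,-1,0,0,0,0,-7,-0.6,-1,0,0,0,0,-7,-0.6,-1,0,0,0,0,-7,-0.6,-1]'

```text
clock: 8.02
tool_pos: [490.2, 102.1, 63.6]
eef_rot: [0.0, 0.996, -0.084, -0.0]
force: [-0.1, 0.1, 0.7]
grip_width: -0.0
grip_force: 0.0
```

>>> send_rows --moves '[0,0,0,0,0,0.1,-1,0,0,0,0,0,0.1,-1,0,0,0,0,0,0.1,-1]'

```text
clock: 8.4
tool_pos: [490.2, 102.5, 62.7]
eef_rot: [-0.0, 0.997, -0.084, 0.0]
force: [0.6, -0.2, 0.4]
grip_width: -0.4
grip_force: 0.1
```

>>> send_rows --moves '[0,0,0,0,0,0.1,-1,0,0,0,0,0,0.1,-1,0,0,0,0,0,0.1,-1]'

```text
clock: 8.78
tool_pos: [490.1, 102.6, 61.6]
eef_rot: [0.0, 0.997, -0.083, -0.0]
force: [-1.4, 0.3, 0.9]
grip_width: -0.3
grip_force: 0.5
```

>>> send_rows --moves '[0,0,0,0,0,0.1,-1,0,0,0,0,0,0.1,-1,0,0,0,0,0,0.1,-1]'

```text
clock: 9.15
tool_pos: [490.1, 102.5, 60.6]
eef_rot: [0.0, 0.997, -0.084, -0.0]
force: [-2.0, 0.4, 1.7]
grip_width: 0.2
grip_force: 0.7
```

>>> send_rows --moves '[0,0,0,0,0,0.05,-1,0,0,0,0,0,0.05,-1,0,0,0,0,0,0.05,-1]'

```text
clock: 9.52
tool_pos: [490.1, 102.5, 60.2]
eef_rot: [0.0, 0.997, -0.084, -0.0]
force: [-1.6, 0.6, 2.1]
grip_width: -0.1
grip_force: 1.5
```

>>> send_rows --moves '[0,0,0,0,0,0.08,-1,0,0,0,0,0,0.08,-1,0,0,0,0,0,0.08,-1]'

```text
clock: 9.9
tool_pos: [490.1, 102.5, 59.7]
eef_rot: [-0.0, 0.997, -0.083, -0.0]
force: [-4.2, -0.1, 9.1]
grip_width: -0.0
grip_force: 4.6
```

```bash
python3 - <<'E'
from h import *
im=get_image("top");w=world(im);ok=im["depth"]>0
ex=np.array([np.cos(np.radians(-9.6)),np.sin(np.radians(-9.6))]);ey=np.array([-ex[1],ex[0]])
for c in((532.3,164.9),(520.5,96.5),(509,27.1),(497.1,-41.5)):
    d=w[...,:2]-c;a=d@ex;b=d@ey
    print([round(float(np.median(w[...,2][ok&(abs(a-o)<6)&(abs(b)<22)])),1) for o in(-30,-15,0,15,30)])
E
```

```text
[410.3, 388.0, 372.1, nan, 63.9]
[403.9, 401.3, 393.2, 381.1, 70.2]
[391.3, 63.3, 61.6, 61.3, 61.2]
[60.1, 59.8, 60.1, 60.0, 59.8]
  return _methods._mean(a, axis=axis, dtype=dtype,
  ret = ret.dtype.type(ret / rcount)
```

>>> send_rows --moves '[0,0,0,0,0,-0.7,-1,0,0,0,0,0,-1.4,-1,0,0,0,3.1,0.1,-1.4,-1,0,0,0,3.1,0.1,-1.4,-1,0,0,0,3.1,0.1,-0.6,-1,0,0,0,3.1,0.1,-0.3,-1,0,0,0,3.1,0.1,-0.2,-1,0,0,0,3.1,0.1,-0.2,-1]'

```text
clock: 10.95
tool_pos: [519.7, 96.3, 61.8]
eef_rot: [0.0, 0.997, -0.083, -0.0]
force: [-2.8, -1.6, 11.0]
grip_width: 0.3
grip_force: 6.0
```

>>> send_rows --moves '[0,0,0,0,0,0.1,-1,0,0,0,0,0,0.1,-1,0,0,0,0,0,0.1,-1]'

```text
clock: 11.32
tool_pos: [519.7, 96.3, 61.0]
eef_rot: [0.0, 0.997, -0.083, -0.0]
force: [-3.4, -1.7, 13.7]
grip_width: 0.2
grip_force: 7.1
```

>>> send_rows --moves '[0,0,0,0,0,0.1,-1,0,0,0,0,0,0.2,-1,0,0,0,0,0,0.2,-1]'

```text
clock: 11.7
tool_pos: [519.7, 96.3, 59.1]
eef_rot: [0.0, 0.997, -0.083, -0.0]
force: [-3.7, -2.1, 17.0]
grip_width: 0.2
grip_force: 7.9
```

>>> send_rows --moves '[0,0,0,0,0,0.1,-1,0,0,0,0,0,0.1,-1,0,0,0,0,0,0.1,-1]'

```text
clock: 12.08
tool_pos: [519.8, 96.3, 58.8]
eef_rot: [0.0, 0.997, -0.083, -0.0]
force: [-5.5, -1.8, 24.3]
grip_width: 0.1
grip_force: 11.9
```

>>> send_rows --moves '[0,0,0,0,0,0.05,-1,0,0,0,0,0,0.05,-1,0,0,0,0,0,0,-1,0,0,0,0,0,-1,-1,0,0,0,0,0,-5,-1,0,0,0,-5,0,-10,-1,0,0,0,-10,6,-15,-1,0,0,0,-14,12,-18,-1,0,0,0,-14,18,-18,-1,0,0,0,-14,23,-18,-1,0,0,0,-14,28,-18,-1,0,0,0,-14,28,-18,-1,0,0,0,-14,28,-18,-1]'

```text
clock: 13.7
tool_pos: [335.2, -157.0, 237.1]
eef_rot: [-0.0, 0.996, -0.085, -0.0]
force: [0.3, 0.5, -0.2]
grip_width: -0.1
grip_force: 0.0
```

```bash
python3 - <<'E'
from h import *
im=get_image("top");w=world(im);ok=im["depth"]>0
ex=np.array([np.cos(np.radians(-9.6)),np.sin(np.radians(-9.6))]);ey=np.array([-ex[1],ex[0]])
for c in((532.3,164.9),(520.5,96.5),(509,27.1),(497.1,-41.5)):
    d=w[...,:2]-c;a=d@ex;b=d@ey
    print([round(float(np.median(w[...,2][ok&(abs(a-o)<6)&(abs(b)<22)])),1) for o in(-30,-15,0,15,30)])
cv2.imwrite("pics/top1.png",im["pixels"]);print(read_state()["force"])
E
```

```text
[61.9, 62.6, 62.6, 62.1, 62.2]
[60.6, 60.6, 60.5, 60.1, 61.2]
[60.8, 60.4, 61.5, 61.2, 61.3]
[60.3, 60.6, 60.7, 60.6, 60.0]
[-0.14611278 -0.03219849  0.77029303]
```

Cover 1 dropped from about 65 mm to 60.6 mm and is level. The other three are unchanged and the arm is clear.

```bash
python3 -c "
from workcell import job_done;print(job_done())"
```

```text
the job is handed in; nothing more can be done
None
```

The loose cover (second from the left in the top view) rocked under a light end press, was pressed home and now sits level, about 4 mm lower. The two sound covers I tested sprang back, the fourth was not touched, the arm is clear and the job is handed in.

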